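# Show the swollen capacitor to the inspection recorder

## Task

Log the faulty part on the power-supply board for the inspection recording: first push the recorder's red toggle switch fully over, away from its front, and then point straight down at the swollen capacitor, the one with the bulging orange-brown top, with the fingertips about 2 to 3 cm above its middle. Keep pointing there for at least two seconds and finish still pointing at it, with the recorder left on. Nothing is to be picked up: do not touch the board or its capacitors at any time, and leave the loose things around them where they are.

Things in the scene. Friction and masses are not known exactly. Their poses are not given: they have to be found in the camera images.
- switch (a joint): The red toggle lever on the recorder's top, rad: 0 = leaning 0.5 rad towards the recorder's front (-x), 1.0 = fully over, leaning 0.5 rad to its back (+x), against the stop; starts between 0 and 0.15. It swings about the recorder's y axis and stays where it is left. Its pivot is on the recorder's vertical axis, 72 mm above the bench; the lever is a 10 mm rod with a red ball 26 mm in diameter at its end. A push of 1 to 2 N at the ball moves it.
- switch_tip (a point): The tip of the red toggle lever: the centre of its red ball, 60 mm from the pivot (about 125 mm above the bench at either end of the swing, 132 mm when upright). The block under the lever is 70 (x) x 50 (y) mm and its top is 75 mm above the bench.
- recorder: The inspection recorder: a grey box 120 (x) x 160 (y) x 50 mm high, fixed to the bench, with a black front panel with three small lamps (green, yellow, red) on its -x side. Origin at the centre of its underside; +x points from its front to its back, z up. The toggle switch stands on the middle of its top. It may stand left or right of the board.
- board: The green power-supply circuit board, 150 (x) x 120 (y) mm, in a holder with two aluminium rails 170 mm long and 36 mm high on its +y and -y sides, fixed to the bench. Origin on the bench under the board's centre; the board's top is 30 mm above the bench. Four capacitors are soldered upright on it, at x = +-35 mm, y = +-35 mm of the board's frame; the swollen one may be at any of these four places.
- bad_cap: The swollen capacitor: an upright dark-blue cylinder 34 mm in diameter with a bulging (domed) orange-brown top, 48 mm tall in all, soldered on the board. Origin at the centre of its foot, 30 mm above the bench; z up.
- bad_cap_top (a point): The summit of the swollen capacitor's orange-brown dome, on its axis, 78 mm above the bench.
- cap1: A good capacitor on the board: dark-blue cylinder 34 mm in diameter, 40 mm tall, with a flat bare-aluminium top. Origin at the centre of its foot, 30 mm above the bench.
- cap2: Another good capacitor, the same as cap1.
- cap3: Another good capacitor, the same as cap1.
- spare_cap: A loose new capacitor standing on the bench behind the board (on its +x side): black cylinder 34 mm in diameter, 40 mm tall, flat aluminium top. Bystander; origin at the centre of its underside.
- spool: A loose aluminium solder spool standing on the bench behind the recorder, 48 mm in diameter, 36 mm tall. Bystander; origin at the centre of its underside.
- flux: A loose white bottle with a red cap, 44 mm in diameter, 110 mm tall. Bystander; origin at the centre of its underside.
- tin: A loose steel-coloured round tin, 64 mm in diameter, 45 mm tall. Bystander; origin at the centre of its underside.
- driver: A loose screwdriver with a yellow handle, 170 mm long, lying on the bench between the board and the recorder, its handle towards the robot. Bystander; lies along its x axis, handle to -x.
There are look-alikes about, which are no part of the job. Of the things that look like the recorder, the largest one is meant.

How it is judged:
On the way, in this order (a step that is already met when the one before it is completed fails the run):
1. the recorder's switch is pushed fully over (0.85 rad or more) (value of joint switch above 0.85 rad), for 0.2 s.
2. with the recorder on, the gripper points at the swollen capacitor from just above, without contact, for 1.8 s (value of joint switch above 0.85 rad and horizontal distance between the grasp point and bad_cap_top below 0.018 m and z of the grasp point in the frame of bad_cap_top between 0.02 and 0.075 m), for 1.8 s.
At the end, for the whole second after the job is handed in: The switch is at 0.85 rad or more (of 1.0) and the gripper still points at the swollen capacitor, touching nothing: the grasp point between the finger pads is within 18 mm of its axis, seen from above, and 20 to 75 mm above its dome (fingertips about 0 to 55 mm above it) (all of step 2).
It fails at once if the board or a capacitor on it is touched (over 0.5 N) (contact force between any of the fingers, the arm and board above 0.5 N or contact force between any of the fingers, the arm and bad_cap above 0.5 N or contact force between any of the fingers, the arm and cap1 above 0.5 N or contact force between any of the fingers, the arm and cap2 above 0.5 N or contact force between any of the fingers, the arm and cap3 above 0.5 N).
It fails at once if a loose thing is moved or lifted by more than 15 mm (distance of any of spare_cap, spool, flux, tin, driver from where it was at the start of the episode above 0.015 m).
It also fails if it takes over 48 s, if anything falls off the work surface, if the arm or the gripper's body presses on something with over 40 N, if the wrist force passes 120 N, or if a joint passes its speed limit or range.

## Robot

A 6-joint arm with a two-finger parallel gripper is mounted at the origin on the work surface. World frame = base frame: x ahead of the robot, y to its left, z up, the work surface at z = 0. Lengths are in m, angles in rad, forces in N, time in s.
With the tool pointing down it reaches from about 0.325 to 0.85 m from the base axis. Payload 4.4 kg.
Tool frame: the origin (TCP) lies midway between the tips of the shut fingers; the grasp point (between the pads) lies 19 mm behind it; z points along the fingers, y is the line along which they close (so a half turn about z gives the same grasp; the last joint's range is limited). The gripper opens to 94 mm and grips with 3 to 60 N. Pads are 16 mm wide; open, the fingers measure 119 mm over their backs; the gripper's body (75 mm by 177 mm) begins 78 mm behind the grasp point.
Start: joints at [-1.452, 0.207, 1.542, -0, 1.393, -0.15], TCP at [0.153, -0.554, 0.205] pointing down, gripper open.
Joint ranges: [-2.73, 2.73], [-0.86, 2.22], [0.23, 2.46], [-1.11, 4.25], [0.08, 2.63], [-2.82, 2.82]. Speed limits (rad/s): [2.79, 2.79, 3.14, 3.14, 3.14, 3.14].

## Interface

Orientations are given as a unit quaternion [w, x, y, z].
In Python, from bench import env gives the robot as it stands.
- The arm moves only by the tool move_arm, never from a script. Its argument "plan" is a list of rows, each a list of 7 numbers: the shift along the world's x, y, z in m, then the turn, a rotation vector about the world's x, y, z in rad, then the closure, from 0 (fully open) to 1 (shut). A call has exactly 5 rows; each row is the pose to reach, as a shift and turn from the pose commanded when the call began; what a row does not reach only later rows make up. A row lasts 1/8 s, in which the tool goes at most 62.5 mm and 10.7 degrees, less where a joint would pass 70% of its speed; a pose out of reach is approached as far as the arm can. A call with a gripper value outside its range is refused whole. The fingers move at their own pace and stop on an object; the grip force is fixed at half the most. Time passes only in rows, so rows that repeat a pose let the fingers close, or fill a call up. It gives the time, the measured TCP pose, the force, the opening and the grip force at its end, in the units of the state.
- env.read_state(): the state, without advancing time (a new reading comes with each control period).
- env.snapshot(name): name is "scene" or "top" or "wrist"; returns the picture (384x512x3 uint8, red, green, blue); there is no depth.
- env.get_calibration(name): a dict with "intrinsics" (3x3 intrinsics, pixels), "pose" (4x4, takes a point from camera to world coordinates); the wrist camera has in their place "hand_eye" (4x4, takes a point from camera to tool coordinates, whose origin is the TCP and whose axes are the flange's). Camera axes: x right, y up, looking along -z (the intrinsics and any distortion apply to the point x, -y, -z); pixel columns grow to the right and rows downward; lengths in m; the calibration is good to about 2 mm. A picture is of the moment at which its call begins: read the wrist's pose just before it. get_calibration takes no time and is no camera call.
- env.job_done(): hands the job in; it is judged then, once.
The state is a dict: "clock": time; "joint_positions": joint angles; "qd": joint speeds; "tau": joint torques, N m; "eef_pos": TCP position; "tool_rot": TCP orientation; "force": force on the tool from outside, world axes, zero at the start; "moment": the same for the moment, N m; "opening": finger opening in m; "finger_force": force on a finger pad.
Only numpy, scipy, OpenCV 4.12 (cv2) and the standard library are available. Lean on these libraries where they do the work, as an engineer would, in place of code of your own. Each camera call takes 0.05 s, during which the arm holds its last target. There are 200 camera calls.

## Working session

There is one attempt and no reset: what is moved stays moved. The work goes in short steps, Python scripts to look and compute and a tool call to move; the robot and the scene stay as the last step left them, time stands still between calls to the robot, and variables do not carry over. Pictures are saved under pics/ and viewed, at most 10 in all, crops included, and the job is handed in when it is done.

Besides the shell and the picture viewer there is one more tool, called by a JSON object that holds its "name" and its "arguments", one argument or row to a line. move_arm: Moves the arm, as the interface text tells. Its arguments: {"type":"object","properties":{"plan":{"type":"array","items":{"type":"array","items":{"type":"number"}}}},"required":["plan"]}

```bash
mkdir -p pics
python3 - <<'E'
from bench import env
import cv2
for n in("scene","top"):
    im=env.snapshot(n); cv2.imwrite(f"pics/{n}0.png",im[:,:,::-1])
    c=env.get_calibration(n); print(n,c)
s=env.read_state(); print(s["clock"],s["eef_pos"],s["tool_rot"],s["opening"])
E
```

```text
scene {'intrinsics': array([[388.98802793,   0.        , 260.86288773],
       [  0.        , 388.98802793, 186.30446165],
       [  0.        ,   0.        ,   1.        ]]), 'pose': array([[-0.4056527 , -0.50876704,  0.75934313,  1.25870687],
       [ 0.91401232, -0.22103582,  0.34018326,  0.31166342],
       [-0.005232  ,  0.83204523,  0.55468312,  0.60302241],
       [ 0.        ,  0.        ,  0.        ,  1.        ]])}
top {'intrinsics': array([[412.84390356,   0.        , 249.27608245],
       [  0.        , 412.84390356, 186.42028495],
       [  0.        ,   0.        ,   1.        ]]), 'pose': array([[ 0.02746334,  0.98140033, -0.18999776,  0.29820173],
       [-0.99962064,  0.02656689, -0.00726409,  0.0069233 ],
       [-0.00208133,  0.19012518,  0.98175765,  1.27335786],
       [ 0.        ,  0.        ,  0.        ,  1.        ]])}
0.1 [ 0.15317232 -0.5534759   0.20442476] [-1.00265679e-03  9.90910860e-01  1.34516404e-01  6.24012107e-06] 0.0940870081522125
```

View pics/top0.png

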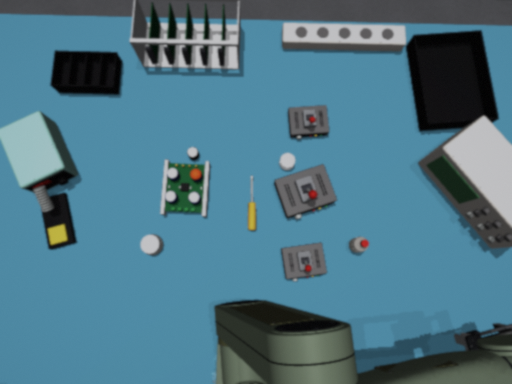

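View pics/scene0.png

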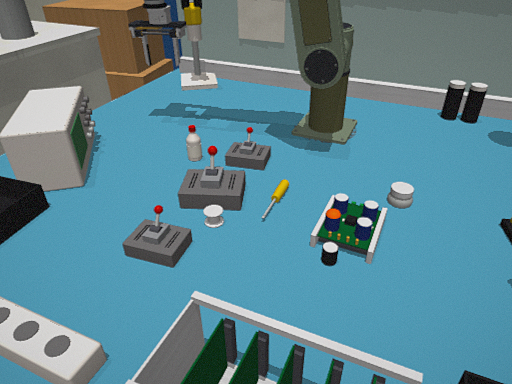

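Top view: there are three recorder look-alikes at about (309,121), (305,191) and (304,261). The middle one is the largest, with its red ball at (313,194). The orange-topped cap is at (196,174), and the other three board caps are silver. In the scene view the ball is at (212,151) and the orange top at (333,214). Next I'll measure them and crop.

```bash
cat > h.py <<'E'
import numpy as np, cv2
def ray(c,u,v):
    K,P=c["intrinsics"],c["pose"]
    d=P[:3,:3]@np.array([(u-K[0,2])/K[0,0],-(v-K[1,2])/K[1,1],-1.]); return P[:3,3],d/np.linalg.norm(d)
def onz(c,u,v,z):
    o,d=ray(c,u,v); return o+d*(z-o[2])/d[2]
def tri(r):
    A=sum(np.eye(3)-np.outer(d,d) for o,d in r); b=sum((np.eye(3)-np.outer(d,d))@o for o,d in r)
    return np.linalg.solve(A,b)
def blob(im,lo,hi,win):
    x0,y0,x1,y1=win; h=cv2.cvtColor(im,cv2.COLOR_RGB2HSV)
    m=cv2.inRange(h,lo,hi)
    if lo[0]==0: pass
    w=np.zeros_like(m); w[y0:y1,x0:x1]=m[y0:y1,x0:x1]
    n,l,s,c=cv2.connectedComponentsWithStats(w); i=1+np.argmax(s[1:,4]); return c[i],s[i]
E
python3 - <<'E'
from h import *
T=cv2.imread("pics/top0.png")[:,:,::-1].copy();S=cv2.imread("pics/scene0.png")[:,:,::-1].copy()
from bench import env
ct,cs=env.get_calibration("top"),env.get_calibration("scene")
for nm,lo,hi,wt,ws,z in(("ball",(0,150,60),(6,255,255),(300,180,325,208),(200,140,225,162),.125),("orange",(5,120,80),(20,255,255),(185,164,206,184),(322,204,345,228),.073)):
    a,sa=blob(T,lo,hi,wt);b,sb=blob(S,lo,hi,ws)
    print(nm,a,sa,b,sb,"tri",tri([ray(ct,*a),ray(cs,*b)]).round(4),"plane",onz(ct,*a,z).round(4),onz(cs,*b,z).round(4))
h=cv2.cvtColor(T,cv2.COLOR_RGB2HSV)
m=cv2.inRange(h,(0,0,20),(180,75,140)); w=np.zeros_like(m); w[160:222,268:342]=m[160:222,268:342]
w=cv2.morphologyEx(w,cv2.MORPH_CLOSE,np.ones((9,9)));w=cv2.morphologyEx(w,cv2.MORPH_OPEN,np.ones((7,7)))
c=max(cv2.findContours(w,0,2)[0],key=cv2.contourArea)
bx=cv2.boxPoints(cv2.minAreaRect(c)); P=np.array([onz(ct,*p,.05) for p in bx])
print(bx,P.round(3),[np.linalg.norm(P[i]-P[i-1]).round(3) for i in range(4)],P.mean(0))
for u,v,n in((249,229,'drv handle'),(251,178,'drv tip'),(288,161,'spool'),(193,153,'spare'),(359,246,'flux')):print(n,onz(ct,u,v,.03).round(3))
cr=np.hstack([cv2.resize(T[155:225,265:345],(400,350),interpolation=2),cv2.resize(T[145:225,150:240],(394,350),interpolation=2)])
cv2.imwrite("pics/crop.png",cr[:,:,::-1])
E
```

```text
ball [312.37254902 194.09803922] [309 190   8   9  51] [211.98333333 149.83333333] [208 146   9   9  60] tri [ 0.503  -0.1633  0.1273] plane [ 0.5032 -0.1632  0.125 ] [ 0.4994 -0.1661  0.125 ]
orange [195.14423077 173.57692308] [190 168  12  12 104] [332.976 213.368] [326 208  15  11 125] tri [0.5657 0.1777 0.0712] plane [0.5651 0.1781 0.073 ] [0.5683 0.1775 0.073 ]
[[270.31445 172.20677]
 [320.1374  154.27052]
 [337.61475 202.81868]
 [287.7918  220.75493]] [[ 0.581 -0.047  0.05 ]
 [ 0.641 -0.198  0.05 ]
 [ 0.492 -0.25   0.05 ]
 [ 0.434 -0.101  0.05 ]] [np.float64(0.156), np.float64(0.163), np.float64(0.158), np.float64(0.159)] [ 0.5370287  -0.14899602  0.05      ]
drv handle [0.408 0.013 0.03 ]
drv tip [0.565 0.012 0.03 ]
spool [ 0.622 -0.102  0.03 ]
spare [0.64  0.194 0.03 ]
flux [ 0.367 -0.316  0.03 ]
```

View pics/crop.png

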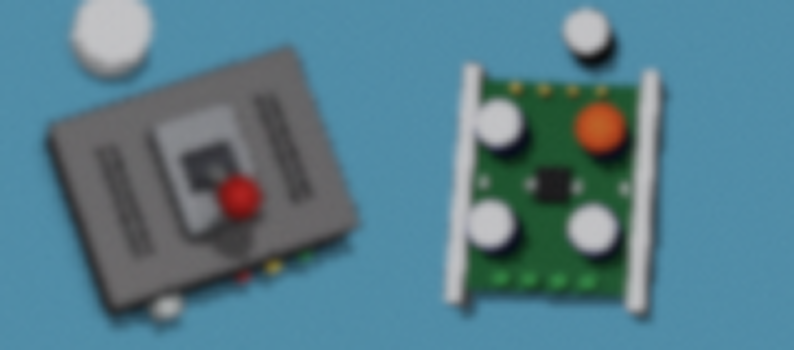

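The crop confirms both choices. The large recorder has its ball at about (.503,-.163,.127) and a yaw of about 20°, which puts the pivot near (.530,-.154). The swollen cap is at (.566,.178). I'll approach from in front of the lever with the fingers shut.

{"name": "move_arm", "arguments": {
  "plan": [
    [0.03,0.038,0,0,0,0.017,1],
    [0.06,0.076,0,0,0,0.035,1],
    [0.09,0.114,0,0,0,0.05,1],
    [0.12,0.152,0,0,0,0.07,1],
    [0.15,0.19,0,0,0,0.087,1]
  ]
}}

```text
clock: 0.72
eef_pos: [0.3038, -0.3626, 0.205]
tool_rot: [-0.0, 0.984, 0.178, -0.0]
force: [0.2, -1.3, -0.3]
opening: 0.0476
finger_force: 0.0
```

{"name": "move_arm", "arguments": {
  "plan": [
    [0.035,0.044,0,0,0,0,1],
    [0.07,0.088,0,0,0,0,1],
    [0.105,0.132,0,0,0,0,1],
    [0.144,0.178,0,0,0,0,1],
    [0.144,0.178,0,0,0,0,1]
  ]
}}

```text
clock: 1.35
eef_pos: [0.4487, -0.1828, 0.205]
tool_rot: [-0.001, 0.984, 0.181, -0.0]
force: [0.2, 0.3, -0.8]
opening: 0.0005
finger_force: 0.0
```

{"name": "move_arm", "arguments": {
  "plan": [
    [0,0,-0.03,0,0,0,1],
    [0,0,-0.06,0,0,0,1],
    [0,0,-0.092,0,0,0,1],
    [0,0,-0.092,0,0,0,1],
    [0,0,-0.092,0,0,0,1]
  ]
}}

```text
clock: 1.98
eef_pos: [0.4474, -0.1872, 0.1143]
tool_rot: [0.0, 0.984, 0.177, 0.0]
force: [0.7, 0.5, 0.2]
opening: 0.0007
finger_force: 0.0
```

Run:
```python
from h import *
from bench import env
s=env.read_state(); print(s["clock"],s["eef_pos"],s["tool_rot"],s["opening"],s["force"])
T,S=env.snapshot("top"),env.snapshot("scene")
cv2.imwrite("pics/b.png",np.hstack([cv2.resize(T[140:230,250:350],(400,360)),cv2.resize(S[100:220,160:260],(300,360))])[:,:,::-1])
```

```text
1.975 [ 0.44741596 -0.18724963  0.11434502] [4.71022916e-04 9.84221749e-01 1.76938448e-01 3.35321869e-04] 0.0006552282259182072 [0.73936335 0.50313085 0.15737881]
```

View pics/b.png

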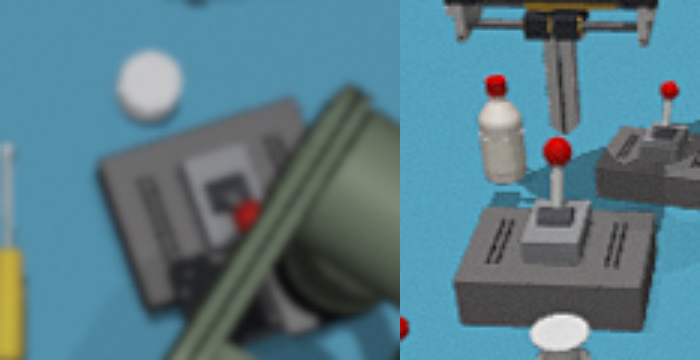

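The shut fingers stand in front of the lever and in line with it. The ball is at about (245,213) in the top crop. Now I'll push.

{"name": "move_arm", "arguments": {
  "plan": [
    [0.025,0.01,-0.001,0,0,0,1],
    [0.04,0.016,-0.001,0,0,0,1],
    [0.055,0.022,-0.001,0,0,0,1],
    [0.07,0.028,-0.001,0,0,0,1],
    [0.08,0.032,-0.001,0,0,0,1]
  ]
}}

```text
clock: 2.7
eef_pos: [0.5282, -0.1539, 0.1123]
tool_rot: [0.0, 0.984, 0.178, 0.0]
force: [-0.5, -1.5, -1.3]
opening: 0.0006
finger_force: 0.7
```

{"name": "move_arm", "arguments": {
  "plan": [
    [0.004,0.0015,0,0,0,0,1],
    [0.008,0.003,0,0,0,0,1],
    [0.01,0.004,0,0,0,0,1],
    [0.01,0.004,0,0,0,0,1],
    [0.01,0.004,0,0,0,0,1]
  ]
}}

```text
clock: 3.32
eef_pos: [0.5345, -0.1509, 0.1117]
tool_rot: [-0.0, 0.984, 0.177, -0.003]
force: [-6.8, -3.7, 1.6]
opening: 0.0006
finger_force: 3.5
```

```bash
cat > ball.py <<'E'
from h import *
from bench import env
s=env.read_state(); print(s["clock"],s["eef_pos"].round(4),s["force"].round(2))
for n,w in(("top",(280,165,335,215)),("scene",(185,135,235,172))):
    try:
        im=env.snapshot(n);c=env.get_calibration(n); b,st=blob(im,(0,150,60),(6,255,255),w); print(n,b,st[4],onz(c,*b,.125).round(4))
    except Exception as e: print(n,e)
E
python3 ball.py
```

```text
3.325 [ 0.5345 -0.1509  0.1117] [-6.77 -3.7   1.65]
top attempt to get argmax of an empty sequence
scene [208.         161.14925373] 67 [ 0.5542 -0.1458  0.125 ]
```

The lever is at its stop: the ball moved about 58 mm and the contact force is about 7.7 N. Now back off, lift and cross to the capacitor.

{"name": "move_arm", "arguments": {
  "plan": [
    [-0.015,-0.006,0,0,0,0,1],
    [-0.035,-0.014,0,0,0,0,1],
    [-0.035,-0.014,0.03,0,0,0,1],
    [-0.035,-0.014,0.06,0,0,0,1],
    [-0.035,-0.014,0.095,0,0,0,1]
  ]
}}

```text
clock: 4.05
eef_pos: [0.5017, -0.1641, 0.2082]
tool_rot: [-0.0, 0.984, 0.177, 0.0]
force: [0.3, -0.2, 0.8]
opening: 0.0003
finger_force: 0.0
```

{"name": "move_arm", "arguments": {
  "plan": [
    [0.01,0.04,0,0,0,0,1],
    [0.02,0.08,0,0,0,0,1],
    [0.03,0.12,0,0,0,0,1],
    [0.04,0.16,0,0,0,0,1],
    [0.05,0.2,0,0,0,0,1]
  ]
}}

```text
clock: 4.68
eef_pos: [0.5524, 0.0371, 0.2079]
tool_rot: [-0.0, 0.984, 0.177, 0.001]
force: [0.4, 0.8, -0.1]
opening: 0.0003
finger_force: 0.0
```

```bash
python3 ball.py
python3 - <<'E'
from h import *
from bench import env
w=env.get_calibration("wrist"); print(w)
cv2.imwrite("pics/w.png",env.snapshot("wrist")[:,:,::-1])
E
```

```text
4.675 [0.5524 0.0371 0.2079] [ 0.43  0.84 -0.14]
top [305.35555556 175.13333333] 45 [ 0.5575 -0.1433  0.125 ]
scene [208.03030303 161.10606061] 66 [ 0.554  -0.1459  0.125 ]
{'intrinsics': array([[326.79446422,   0.        , 254.94191997],
       [  0.        , 326.79446422, 187.79636604],
       [  0.        ,   0.        ,   1.        ]]), 'hand_eye': array([[-5.13401250e-04,  9.57362122e-01,  2.88890125e-01,
         8.28190165e-02],
       [ 9.99999480e-01,  7.46126477e-04, -6.95462485e-04,
         1.77151088e-04],
       [-8.81358011e-04,  2.88889617e-01, -9.57362007e-01,
        -1.80482305e-01],
       [ 0.00000000e+00,  0.00000000e+00,  0.00000000e+00,
         1.00000000e+00]])}
```

View pics/w.png

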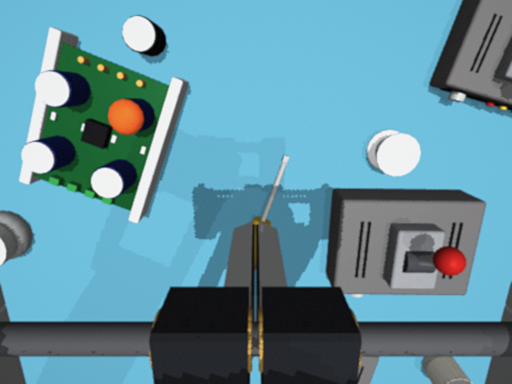

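The wrist view shows the orange dome at (126,117), the only one on the board. The top and scene views both show the ball moved about 58 mm, so the switch is fully over. Next I'll move above the cap.

{"name": "move_arm", "arguments": {
  "plan": [
    [0.003,0.035,0,0,0,0,1],
    [0.006,0.07,0,0,0,0,1],
    [0.01,0.105,0,0,0,0,1],
    [0.014,0.141,0,0,0,0,1],
    [0.014,0.141,0,0,0,0,1]
  ]
}}

```text
clock: 5.45
eef_pos: [0.5662, 0.1774, 0.2075]
tool_rot: [-0.0, 0.984, 0.178, 0.0]
force: [-0.1, -0.4, -0.0]
opening: 0.0007
finger_force: 0.0
```

Run:
```python
from h import *
from bench import env
from scipy.spatial.transform import Rotation as R
s=env.read_state(); im=env.snapshot("wrist"); w=env.get_calibration("wrist")
q=s["tool_rot"]; M=np.eye(4); M[:3,:3]=R.from_quat(np.r_[q[1:],q[0]]).as_matrix(); M[:3,3]=s["eef_pos"]
c={"intrinsics":w["intrinsics"],"pose":M@w["hand_eye"]}
b,st=blob(im,(5,120,80),(20,255,255),(120,80,400,300)); print(s["eef_pos"],b,st,onz(c,*b,.073))
cv2.imwrite("pics/w2.png",im[:,:,::-1])
```

```text
[0.56624873 0.1774128  0.20748818] [255.13270142 178.71919431] [239 163  34  32 844] [0.5639394  0.17592119 0.073     ]
```

View pics/w2.png

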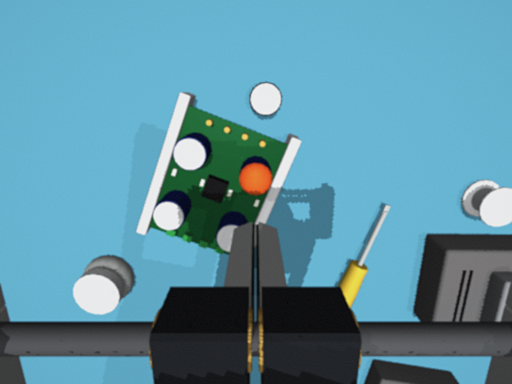

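The wrist view puts the dome (255,179) at (.564,.176), which agrees with the top view to about 2 mm. I'll descend to about 25 mm above it and hold.

{"name": "move_arm", "arguments": {
  "plan": [
    [-0.001,-0.001,-0.03,0,0,0,1],
    [-0.001,-0.001,-0.06,0,0,0,1],
    [-0.001,-0.001,-0.08,0,0,0,1],
    [-0.001,-0.001,-0.095,0,0,0,1],
    [-0.001,-0.001,-0.104,0,0,0,1]
  ]
}}

```text
clock: 6.12
eef_pos: [0.5652, 0.1746, 0.1028]
tool_rot: [0.0, 0.984, 0.177, -0.0]
force: [-0.2, 0.4, 0.1]
opening: 0.0004
finger_force: 0.0
```

{"name": "move_arm", "arguments": {
  "plan": [
    [0,0,0,0,0,0,1],
    [0,0,0,0,0,0,1],
    [0,0,0,0,0,0,1],
    [0,0,0,0,0,0,1],
    [0,0,0,0,0,0,1]
  ]
}}

```text
clock: 6.75
eef_pos: [0.5654, 0.1759, 0.1037]
tool_rot: [0.0, 0.984, 0.178, 0.0]
force: [0.0, -0.2, -0.4]
opening: 0.0006
finger_force: 0.0
```

{"name": "move_arm", "arguments": {
  "plan": [
    [0,0,0,0,0,0,1],
    [0,0,0,0,0,0,1],
    [0,0,0,0,0,0,1],
    [0,0,0,0,0,0,1],
    [0,0,0,0,0,0,1]
  ]
}}

```text
clock: 7.38
eef_pos: [0.5653, 0.1758, 0.1034]
tool_rot: [-0.0, 0.984, 0.177, -0.0]
force: [-0.0, -0.4, 0.4]
opening: 0.0005
finger_force: 0.0
```

{"name": "move_arm", "arguments": {
  "plan": [
    [0,0,0,0,0,0,1],
    [0,0,0,0,0,0,1],
    [0,0,0,0,0,0,1],
    [0,0,0,0,0,0,1],
    [0,0,0,0,0,0,1]
  ]
}}

```text
clock: 8.0
eef_pos: [0.5652, 0.1758, 0.1034]
tool_rot: [-0.0, 0.984, 0.177, -0.0]
force: [-0.2, -0.6, -0.4]
opening: 0.0005
finger_force: 0.0
```

{"name": "move_arm", "arguments": {
  "plan": [
    [0,0,0,0,0,0,1],
    [0,0,0,0,0,0,1],
    [0,0,0,0,0,0,1],
    [0,0,0,0,0,0,1],
    [0,0,0,0,0,0,1]
  ]
}}

```text
clock: 8.62
eef_pos: [0.5652, 0.1758, 0.1035]
tool_rot: [-0.0, 0.984, 0.177, -0.0]
force: [-0.9, 0.6, -0.3]
opening: 0.0005
finger_force: 0.0
```

```bash
python3 ball.py
python3 - <<'E'
from bench import env
import cv2
im=env.snapshot("scene")[120:280,180:420]; cv2.imwrite("pics/f.png",cv2.resize(im,(720,480))[:,:,::-1])
E
```

```text
8.625 [0.5652 0.1758 0.1035] [-0.93  0.57 -0.32]
top [305.43478261 175.15217391] 46 [ 0.5574 -0.1435  0.125 ]
scene [208.09090909 161.22727273] 66 [ 0.5545 -0.1454  0.125 ]
```

View pics/f.png

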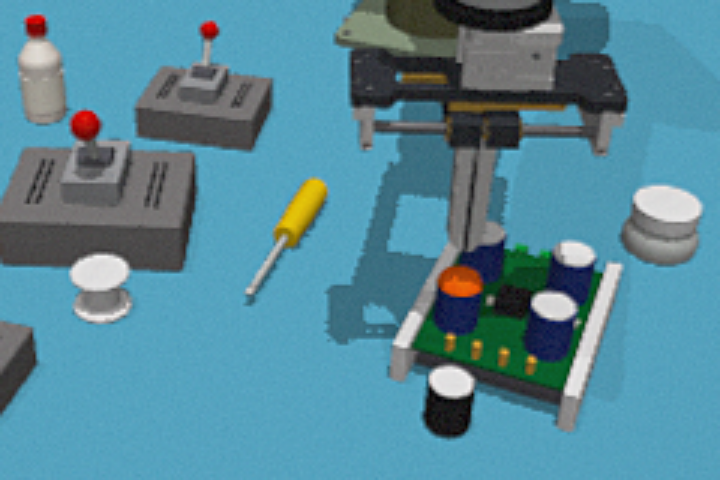

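The fingertips (465,245 in the crop) are just above the orange dome (460,280), clear of it. The lever leans fully back, and the loose things are where they were. Handing in.

```bash
python3 -c "
from bench import env
print(env.job_done())"
```

```text
the job is handed in; nothing more can be done
None
```

I pushed the recorder's switch fully over to its stop, then handed in with the gripper still pointing about 25 mm above the middle of the swollen capacitor after over 2 s there; I saw no sign of contact with the board or movement of the loose things, and the judge's result was not shown.

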